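# Put the ink stamps back in their caddy

## Robot

A 6-joint arm with a two-finger parallel gripper is mounted at the origin on the work surface. World frame = base frame: x ahead of the robot, y to its left, z up, the work surface at z = 0. Lengths are in m, angles in rad, forces in N, time in s.
With the tool pointing down it reaches from about 0.375 to 0.9 m from the base axis. Payload 3.1 kg.
Tool frame: the origin (TCP) lies midway between the tips of the shut fingers; the grasp point (between the pads) lies 19 mm behind it; x points along the fingers, z is the direction in which the jaws open and shut, and the axes are right-handed (so a half turn about x gives the same grasp; the last joint's range is limited). The gripper opens to 87 mm and grips with 3 to 60 N. Pads are 19 mm wide; open, the fingers measure 117 mm over their backs; the gripper's body (75 mm by 190 mm) begins 51 mm behind the grasp point.
Start: joints at [0.953, 0.527, 1.433, -0, 1.181, -0.178], TCP at [0.266, 0.566, 0.223] pointing down, gripper open.
Joint ranges: [-3.08, 3.08], [-0.75, 2.2], [0.22, 2.44], [-1.43, 4.57], [0, 2.65], [-2.85, 2.85]. Speed limits (rad/s): [2.79, 2.79, 3.14, 3.14, 3.14, 3.14].

## Interface

Orientations are given as a unit quaternion [x, y, z, w].
In Python, from rig import readout, imaging, robot gives the robot as it stands. The module is installed in compiled form; this text tells all that it offers.
- The arm moves only by the tool play_rows, never from a script. Its argument "rows" is text: rows parted by semicolons, each of 7 numbers parted by spaces: the turn, a rotation vector about the tool's x, y, z in rad, then the shift along the tool's x, y, z in mm, then the closure, from 0 (fully open) to 1 (shut). In form: ax ay az tx ty tz gripper; .... A call has 1 to 8 rows; each row shifts and turns the commanded pose from where the row before left it, along the tool's axes as they then stand; what a row does not reach is not made up. A row lasts 1/12 s, in which the tool goes at most 41.7 mm and 7.16 degrees, less where a joint would pass 70% of its speed; a pose out of reach is approached as far as the arm can. A call with a gripper value outside its range is refused whole. The fingers move at their own pace and stop on an object; "squeeze" is the grip in N (left out, the last holds). Time passes only in rows, so rows that do not move let the fingers close. It gives the time, the measured TCP pose, the force and the opening at its end, in the units of the state.
- readout.get_obs(): the state, without advancing time (a new reading comes with each control period).
- imaging.camera(name): name is "scene" or "top" or "wrist"; returns the picture (384x512x3 uint8, blue, green, red); there is no depth.
- imaging.camera_info(name): a dict with "K" (3x3 intrinsics, pixels), "k1" (the pictures are not rectified: a ray, as slopes to the right and down, at radius r is drawn at 1 + k1 r^2 times it, then the intrinsics apply), "world_to_cam" (4x4, takes a point from world to camera coordinates). Camera axes: x right, y down, z forward; pixel columns grow to the right and rows downward; lengths in m; the calibration is good to about 2 mm. A picture is of the moment at which its call begins: read the wrist's pose just before it. camera_info takes no time and is no camera call; for the wrist camera it gives the pose at the moment of the call.
- robot.hand_in(): hands the job in, once; it reports no verdict.
The state is a dict: "time": time; "q": joint angles; "joint_velocities": joint speeds; "joint_torque": joint torques, N m; "position": TCP position; "tool_rot": TCP orientation; "ft_force": force on the tool from outside, world axes, zero at the start; "moment": the same for the moment, N m; "grip_width": finger opening in m.
Only numpy, scipy, OpenCV 4.12 (cv2) and the standard library are available. Lean on these libraries where they do the work, as an engineer would, in place of code of your own. Each camera call takes 0.05 s, during which the arm holds its last target. There are 200 camera calls.

## Task

Tidy the writing desk: stand each of the four ink stamps with wooden knobs and a red, blue, green or yellow base upright in the caddy, on the floor of the well of its own colour. Leave the two look-alikes, the white stamp and the red-knobbed paperweight with the dark metal foot, standing where they are.

Things in the scene. Friction and masses are not known exactly. Their poses are not given: they have to be found in the camera images.
- stamp_red: loose upright ink stamp, 74 mm high, about 80 g: round red base 42 mm across, 18 mm high; thin neck; light-wood knob 28 to 29 mm across at 42 to 72 mm height, red disc on top. Origin: centre of the underside; z up. Grip the knob from above, 56 mm above the origin. Round: yaw means nothing. Belongs in the red well.
- stamp_blue: loose upright ink stamp, 74 mm high, about 80 g: round blue base 42 mm across, 18 mm high; thin neck; light-wood knob 28 to 29 mm across at 42 to 72 mm height, blue disc on top. Origin: centre of the underside; z up. Grip the knob from above, 56 mm above the origin. Round: yaw means nothing. Belongs in the blue well.
- stamp_green: loose upright ink stamp, 74 mm high, about 80 g: round green base 42 mm across, 18 mm high; thin neck; light-wood knob 28 to 29 mm across at 42 to 72 mm height, green disc on top. Origin: centre of the underside; z up. Grip the knob from above, 56 mm above the origin. Round: yaw means nothing. Belongs in the green well.
- stamp_yellow: loose upright ink stamp, 74 mm high, about 80 g: round yellow base 42 mm across, 18 mm high; thin neck; light-wood knob 28 to 29 mm across at 42 to 72 mm height, yellow disc on top. Origin: centre of the underside; z up. Grip the knob from above, 56 mm above the origin. Round: yaw means nothing. Belongs in the yellow well.
- stamp_white: loose upright ink stamp, 74 mm high, about 80 g: round white base 42 mm across, 18 mm high; thin neck; light-wood knob 28 to 29 mm across at 42 to 72 mm height, white disc on top. Origin: centre of the underside; z up. Grip the knob from above, 56 mm above the origin. Round: yaw means nothing. No well is white: leave it alone.
- paperweight: loose look-alike, no ink stamp: paperweight with a dark steel foot 42 mm across and a plain red plastic knob 28 mm across, no wood and no disc; 72 mm high, 120 g. Origin: centre of the underside. To be left alone.
- well_red: red floor tile (66 x 66 x 3 mm) of a well of the fixed dark-wood caddy. Origin: centre of its underside, 5 mm above the desk; a stamp stands 3 mm above it. x, y along the caddy's sides, z up. Caddy: open box 155 x 155 x 34 mm, 2 x 2 wells, each 70 x 70 mm inside, centres 75 mm apart, walls 5 mm thick, rims 29 mm above this origin.
- well_blue: blue floor tile (66 x 66 x 3 mm) of a well of the fixed dark-wood caddy. Origin: centre of its underside, 5 mm above the desk; a stamp stands 3 mm above it. x, y along the caddy's sides, z up. Caddy: open box 155 x 155 x 34 mm, 2 x 2 wells, each 70 x 70 mm inside, centres 75 mm apart, walls 5 mm thick, rims 29 mm above this origin.
- well_green: green floor tile (66 x 66 x 3 mm) of a well of the fixed dark-wood caddy. Origin: centre of its underside, 5 mm above the desk; a stamp stands 3 mm above it. x, y along the caddy's sides, z up. Caddy: open box 155 x 155 x 34 mm, 2 x 2 wells, each 70 x 70 mm inside, centres 75 mm apart, walls 5 mm thick, rims 29 mm above this origin.
- well_yellow: yellow floor tile (66 x 66 x 3 mm) of a well of the fixed dark-wood caddy. Origin: centre of its underside, 5 mm above the desk; a stamp stands 3 mm above it. x, y along the caddy's sides, z up. Caddy: open box 155 x 155 x 34 mm, 2 x 2 wells, each 70 x 70 mm inside, centres 75 mm apart, walls 5 mm thick, rims 29 mm above this origin.

How it is judged:
At the end, for the whole second after the job is handed in: Each coloured stamp stands in the well of its colour: its centre within 22 mm of the tile's centre (anywhere inside the well), its underside on the tile (within 5 mm), upright within 0.15 rad, at rest; the white stamp and the paperweight are within 20 mm of where they stood, and upright (horizontal distance between stamp_red and well_red below 0.022 m and z of stamp_red in the frame of well_red below 0.008 m and angle between each of stamp_red, stamp_blue, stamp_green, stamp_yellow's own z axis and vertical below 0.15 rad and linear speed of each of stamp_red, stamp_blue, stamp_green, stamp_yellow below 0.02 m/s and horizontal distance between stamp_blue and well_blue below 0.022 m and z of stamp_blue in the frame of well_blue below 0.008 m and horizontal distance between stamp_green and well_green below 0.022 m and z of stamp_green in the frame of well_green below 0.008 m and horizontal distance between stamp_yellow and well_yellow below 0.022 m and z of stamp_yellow in the frame of well_yellow below 0.008 m and not (distance of stamp_white from where it was at the start of the episode above 0.02 m) and not (angle between stamp_white's own z axis and vertical above 0.3 rad) and not (distance of paperweight from where it was at the start of the episode above 0.02 m) and not (angle between paperweight's own z axis and vertical above 0.3 rad)); the robot touches nothing.
It fails at once if the white stamp is carried off, pushed more than 20 mm or knocked over (distance of stamp_white from where it was at the start of the episode above 0.02 m or angle between stamp_white's own z axis and vertical above 0.3 rad).
It fails at once if the paperweight is carried off, pushed more than 20 mm or knocked over (distance of paperweight from where it was at the start of the episode above 0.02 m or angle between paperweight's own z axis and vertical above 0.3 rad).
It also fails if it takes over 96 s, if anything falls off the work surface, if the arm or the gripper's body presses on something with over 40 N, if the wrist force passes 120 N, or if a joint passes its speed limit or range.

## Working session

There is one attempt and no reset: what is moved stays moved. The work goes in short steps, Python scripts to look and compute and a tool call to move; the robot and the scene stay as the last step left them, time stands still between calls to the robot, and variables do not carry over. Pictures are saved under pics/ and viewed, about 12 in all and at most 16, crops included, and the job is handed in when it is done.

Besides the shell and the picture viewer there is one more tool, called after "Request:" by a JSON object that holds its "api" and its "payload", one argument or row to a line. play_rows: Moves the arm, as the interface text tells. Its arguments: {"type":"object","properties":{"rows":{"type":"string"},"squeeze":{"type":"number"}},"required":["rows"]}

```bash
mkdir -p pics
python3 - <<'E'
from rig import readout, imaging, robot
import cv2,numpy as np
o=readout.get_obs(); print(o)
for n in("top","scene"):
    cv2.imwrite(f"pics/{n}0.png",imaging.camera(n)); i=imaging.camera_info(n); print(n,i["K"],i["k1"],i["world_to_cam"])
E
```

```text
{'time': 0.0, 'q': array([ 9.52499056e-01,  5.28478466e-01,  1.43390646e+00, -2.52541652e-05,
        1.18139581e+00, -1.78506874e-01]), 'joint_velocities': array([ 0.0008992 , -0.00107276,  0.00062609,  0.00032887,  0.00077833,
       -0.00080186]), 'joint_torque': array([ 1.55247177e-03, -4.40032125e+01, -1.76596838e+01,  6.33475115e-02,
        5.81895432e-02, -1.74246779e-04]), 'position': array([0.26564281, 0.56492222, 0.22156276]), 'tool_rot': array([-0.37919874,  0.59773493,  0.37859952,  0.59630838]), 'ft_force': array([ 1.05184257, -0.2216338 ,  0.63176077]), 'moment': array([ 0.00797894, -0.01818392, -0.02325405]), 'grip_width': 0.0872327102461459}
top [[476.94709584   0.         252.14428146]
 [  0.         476.94709584 194.12127211]
 [  0.           0.           1.        ]] -0.026082072992172863 [[ 1.08889025e-02 -9.99940186e-01  1.02814922e-03 -1.94687865e-02]
 [-9.92783842e-01 -1.09337601e-02 -1.19418155e-01  5.12858081e-01]
 [ 1.19422254e-01  2.79602708e-04 -9.92843516e-01  1.12263509e+00]
 [ 0.00000000e+00  0.00000000e+00  0.00000000e+00  1.00000000e+00]]
scene [[387.03392153   0.         252.66658061]
 [  0.         387.03392153 194.5788906 ]
 [  0.           0.           1.        ]] 0.007045415045586033 [[ 0.68737036  0.7262229   0.01105835 -0.33632483]
 [ 0.55216386 -0.51261105 -0.65752945 -0.26690448]
 [-0.47184431  0.45807228 -0.75334768  1.34451609]
 [ 0.          0.          0.          1.        ]]
```

View pics/top0.png

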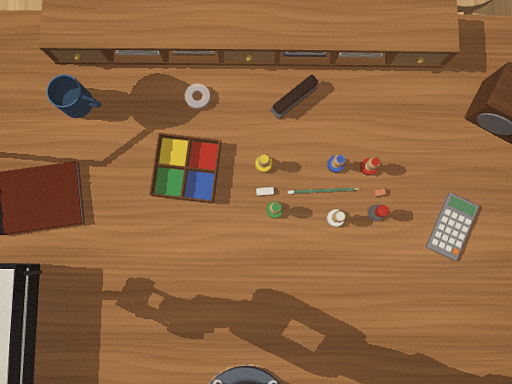

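View pics/scene0.png

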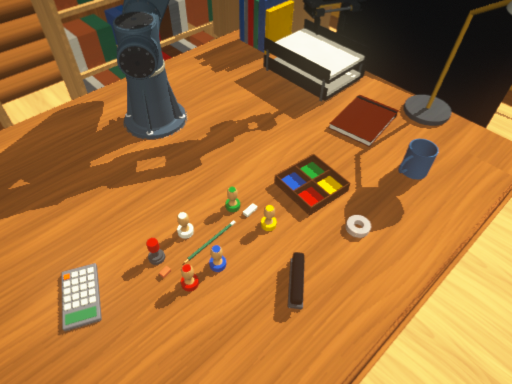

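The top view shows the caddy around (187,168) with yellow top-left, red top-right, green bottom-left and blue bottom-right. Stamps: yellow (263,163), blue (337,163), red (371,165), green (274,210), white (337,217); the paperweight is at (380,212). The scene view agrees. Next I'll measure them.

```bash
cat > h.py <<'E'
import numpy as np,cv2
from rig import readout,imaging
from scipy.spatial.transform import Rotation as R
def ray(i,px,z):
    K=i["K"];d=np.array([(px[0]-K[0,2])/K[0,0],(px[1]-K[1,2])/K[1,1]]);s=d.copy()
    for _ in range(9): s=d/(1+i["k1"]*(s@s))
    T=i["world_to_cam"];c=-T[:3,:3].T@T[:3,3];v=T[:3,:3].T@np.r_[s,1]
    return c+v*(z-c[2])/v[2]
def delta(xyz,yaw=None):
    "shift in tool axes (mm) to world xyz"
    o=readout.get_obs();r=R.from_quat(o["tool_rot"])
    return np.round(r.inv().apply(np.array(xyz)-o["position"])*1000)
E
python3 - <<'E'
from h import *
im=cv2.imread("pics/top0.png");i=imaging.camera_info("top")
hsv=cv2.cvtColor(im,cv2.COLOR_BGR2HSV)
H,S,V=[hsv[...,k].astype(int) for k in range(3)]
m={"yellow":(H>22)&(H<35)&(S>170)&(V>120),"green":(H>45)&(H<85)&(S>90),"blue":(H>105)&(H<128)&(S>110)&(V>70),"red":((H<5)|(H>174))&(S>175)&(V>90)}
for k,a in m.items():
    n,l,st,c=cv2.connectedComponentsWithStats(a.astype(np.uint8))
    for j in range(1,n):
        x,y,w,h,A=st[j]
        if A>12 and 150<c[j][0]<400 and 120<c[j][1]<230: print(k,c[j].round(1),(x,y,w,h),A,"z8",ray(i,c[j],.008)[:2].round(4),"z74",ray(i,c[j],.074)[:2].round(4))
print(R.from_quat(readout.get_obs()["tool_rot"]).as_matrix().round(3))
c=im[130:240,145:405]
a=cv2.resize(im[140:235,245:400],None,fx=5,fy=5,interpolation=cv2.INTER_CUBIC);cv2.imwrite("pics/crop.png",a)
E
```

```text
yellow [173.4 151.7] (np.int32(159), np.int32(138), np.int32(29), np.int32(28)) 626 z8 [0.6201 0.1838] z74 [0.6063 0.1727]
yellow [263.7 158.4] (np.int32(261), np.int32(155), np.int32(7), np.int32(7)) 34 z8 [ 0.6057 -0.0417] z74 [ 0.5927 -0.0402]
yellow [263.  166.4] (np.int32(256), np.int32(159), np.int32(16), np.int32(13)) 73 z8 [ 0.5854 -0.04  ] z74 [ 0.5736 -0.0385]
green [169.  181.4] (np.int32(155), np.int32(168), np.int32(29), np.int32(28)) 664 z8 [0.5452 0.1923] z74 [0.5356 0.1807]
green [273.1 211.9] (np.int32(267), np.int32(202), np.int32(16), np.int32(16)) 82 z8 [ 0.4723 -0.0657] z74 [ 0.4669 -0.0628]
green [275.5 206.7] (np.int32(272), np.int32(203), np.int32(8), np.int32(8)) 49 z8 [ 0.4853 -0.0717] z74 [ 0.4791 -0.0684]
blue [332.9 165.7] (np.int32(328), np.int32(156), np.int32(15), np.int32(16)) 79 z8 [ 0.589 -0.214] z74 [ 0.577  -0.2027]
blue [340.  158.8] (np.int32(337), np.int32(156), np.int32(7), np.int32(7)) 40 z8 [ 0.6069 -0.2318] z74 [ 0.5938 -0.2195]
blue [199.4 185.1] (np.int32(185), np.int32(172), np.int32(29), np.int32(28)) 632 z8 [0.5368 0.1167] z74 [0.5277 0.1093]
red [204.6 155.5] (np.int32(190), np.int32(142), np.int32(28), np.int32(28)) 549 z8 [0.6114 0.1056] z74 [0.5981 0.0988]
red [367.  168.1] (np.int32(361), np.int32(159), np.int32(16), np.int32(15)) 74 z8 [ 0.584  -0.2988] z74 [ 0.5723 -0.2827]
red [375.1 161.4] (np.int32(372), np.int32(158), np.int32(7), np.int32(8)) 43 z8 [ 0.6012 -0.3194] z74 [ 0.5884 -0.3021]
red [381.6 210.5] (np.int32(375), np.int32(205), np.int32(13), np.int32(12)) 110 z8 [ 0.4788 -0.3329] z74 [ 0.4729 -0.3148]
[[-0.001 -0.905  0.426]
 [-0.002  0.426  0.905]
 [-1.     0.    -0.002]]
```

View pics/crop.png

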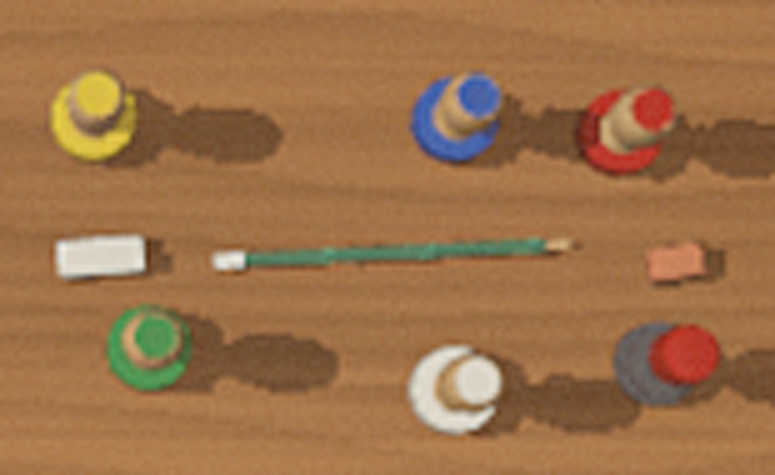

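Request:
{"api": "play_rows", "payload": {
  "rows": "0.124 0 0 10 0 0 0.2; 0.124 0 0 10 0 0 0.2; 0.124 0 0 10 0 0 0.2; 0.124 0 0 10 0 0 0.2; 0.124 0 0 10 0 0 0.2; 0.124 0 0 10 0 0 0.2; 0.124 0 0 10 0 0 0.2; 0.124 0 0 10 0 0 0.2",
  "squeeze": 20
}}

```text
time: 0.77
position: [0.2658, 0.5652, 0.1416]
tool_rot: [-0.047, 0.706, 0.047, 0.705]
ft_force: [-1.3, 0.3, -0.1]
grip_width: 0.0696
```

Request:
{"api": "play_rows", "payload": {
  "rows": "0.124 0 0 0 0 0 0.2; 0.012 0 0 0 -30 10 0.2; 0 0 0 0 -38 12 0.2; 0 0 0 0 -38 12 0.2; 0 0 0 0 -38 12 0.2; 0 0 0 0 -38 12 0.2; 0 0 0 0 -38 12 0.2; 0 0 0 0 -38 12 0.2"
}}

```text
time: 1.43
position: [0.3492, 0.3062, 0.1424]
tool_rot: [-0.001, 0.707, 0.001, 0.707]
ft_force: [0.6, 0.2, 0.2]
grip_width: 0.0697
```

Request:
{"api": "play_rows", "payload": {
  "rows": "0 0 0 0 -38 13 0.2; 0 0 0 0 -38 13 0.2; 0 0 0 0 -38 13 0.2; 0 0 0 0 -38 13 0.2; 0 0 0 0 -38 13 0.2; 0 0 0 0 -38 13 0.2; 0 0 0 0 -38 13 0.2; 0 0 0 0 -38 13 0.2"
}}

```text
time: 2.1
position: [0.4542, 0.0022, 0.1424]
tool_rot: [-0.001, 0.707, 0.001, 0.707]
ft_force: [1.2, 0.3, -0.2]
grip_width: 0.0696
```

Run:
```python
from h import *
im=imaging.camera("wrist");cv2.imwrite("pics/w0.png",im)
o=readout.get_obs();print(o["time"],o["position"],o["q"],R.from_quat(o["tool_rot"]).as_matrix().round(3));print(delta([.479,-.068,.14]))
i=imaging.camera_info("wrist");print(i["world_to_cam"].round(3))
```

```text
2.15 [ 0.45977368 -0.00473353  0.14290412] [-0.25193601  0.43745304  1.92294334 -0.00455789  0.77283879 -0.24738657] [[ 0.007  0.001  1.   ]
 [-0.005  1.    -0.001]
 [-1.    -0.005  0.007]]
[  3. -63.  19.]
[[ 1.    -0.     0.007 -0.461]
 [-0.002 -0.965  0.262 -0.015]
 [ 0.007 -0.262 -0.965  0.309]
 [ 0.     0.     0.     1.   ]]
```

View pics/w0.png

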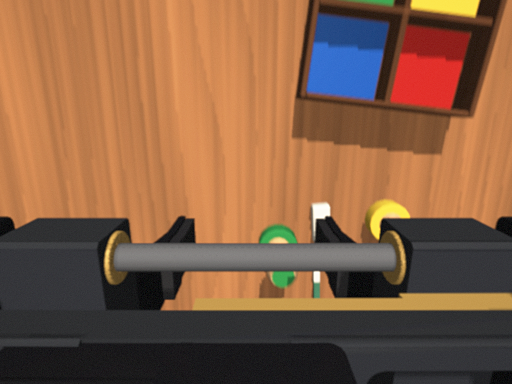

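The wrist view shows the green stamp at (280,255) beyond the jaw bar, roughly in line with the fingers, and the caddy at upper right.

Request:
{"api": "play_rows", "payload": {
  "rows": "0 0 0 0 -32 10 0.2; 0 0 0 0 -31 9 0.2; 0 0 0 0 0 0 0.2; 0 0 0 0 0 0 0.2"
}}

```text
time: 2.48
position: [0.4739, -0.0602, 0.1424]
tool_rot: [0.0, 0.707, -0.0, 0.707]
ft_force: [-0.3, 1.3, 0.7]
grip_width: 0.0695
```

Run:
```python
from h import *
print(delta([.479,-.068,.037]))
im=imaging.camera("top");cv2.imwrite("pics/t1.png",cv2.resize(im[120:280,150:420],None,fx=2.5,fy=2.5))
```

```text
[105.  -8.   5.]
```

View pics/t1.png

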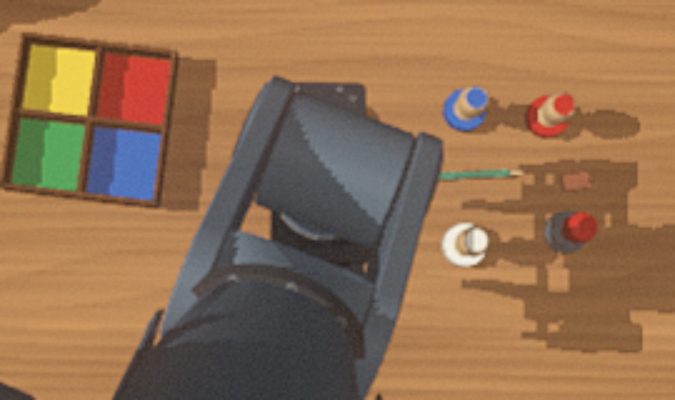

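The top view shows the arm hiding green, while blue, red, white and the paperweight are undisturbed. Descending now.

Request:
{"api": "play_rows", "payload": {
  "rows": "0 0 0 20 -8 5 0.2; 0 0 0 30 0 0 0.2; 0 0 0 30 0 0 0.2; 0 0 0 25 0 0 0.2; 0 0 0 0 0 0 0.2; 0 0 0 0 0 0 1; 0 0 0 0 0 0 1; 0 0 0 0 0 0 1",
  "squeeze": 20
}}

```text
time: 3.2
position: [0.4792, -0.0665, 0.0391]
tool_rot: [-0.002, 0.706, 0.001, 0.708]
ft_force: [-0.2, -0.6, -0.2]
grip_width: 0.0569
```

Request:
{"api": "play_rows", "payload": {
  "rows": "0 0 0 0 0 0 1; 0 0 0 0 0 0 1; 0 0 0 0 0 0 1; 0 0 0 0 0 0 1"
}}

```text
time: 3.53
position: [0.4786, -0.0669, 0.0382]
tool_rot: [-0.001, 0.707, 0.001, 0.708]
ft_force: [-0.6, 0.9, -0.1]
grip_width: 0.0306
```

Request:
{"api": "play_rows", "payload": {
  "rows": "0 0 0 0 0 0 1; 0 0 0 0 0 0 1; 0 0 0 -10 0 0 1; 0 0 0 -30 0 0 1; 0 0 0 -30 0 0 1; 0 0 0 -30 0 0 1; 0 0 0 -10 0 0 1; 0 0 0 0 0 0 1"
}}

```text
time: 4.2
position: [0.4801, -0.0673, 0.1507]
tool_rot: [-0.002, 0.705, 0.0, 0.709]
ft_force: [0.5, -0.2, -1.5]
grip_width: 0.0272
```

Request:
{"api": "play_rows", "payload": {
  "rows": "0 0 0 0 20 5 1; 0 0 0 0 35 9 1; 0 0 0 0 35 9 1; 0 0 0 0 35 9 1; 0 0 0 0 35 9 1; 0 0 0 0 35 9 1; 0 0 0 0 35 9 1; 0 0 0 0 29 7 1"
}}

```text
time: 4.87
position: [0.5428, 0.1948, 0.1462]
tool_rot: [-0.001, 0.708, 0.001, 0.706]
ft_force: [0.6, -0.3, -1.0]
grip_width: 0.0276
```

Run:
```python
from h import *
im=imaging.camera("scene");o=readout.get_obs();print(o["position"],o["grip_width"],delta([.545,.192,.046]))
cv2.imwrite("pics/s1.png",cv2.resize(im[120:280,150:400],None,fx=2.5,fy=2.5))
```

```text
[0.54457384 0.19958158 0.14651777] 0.027044939355631938 [100.  -8.   0.]
```

View pics/s1.png

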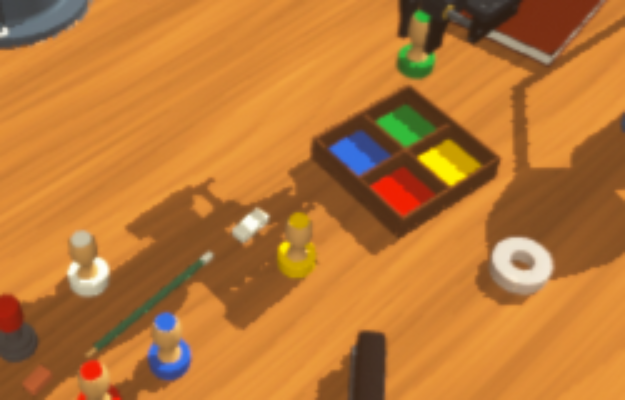

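The scene view shows the green stamp held upright at about (417,50), above and behind the green well. Lowering it.

Request:
{"api": "play_rows", "payload": {
  "rows": "0 0 0 10 -7 0 1; 0 0 0 25 0 0 1; 0 0 0 25 0 0 1; 0 0 0 20 0 0 1; 0 0 0 14 0 0 1; 0 0 0 6 0 0 1; 0 0 0 0 0 0 1; 0 0 0 0 0 0 1"
}}

```text
time: 5.58
position: [0.5428, 0.1851, 0.0467]
tool_rot: [-0.001, 0.708, 0.001, 0.706]
ft_force: [-0.4, 0.6, -0.7]
grip_width: 0.0271
```

Run:
```python
from h import *
o=readout.get_obs();print(o["position"],o["ft_force"],o["grip_width"],delta([.545,.192,.046]))
```

```text
[0.54278291 0.18514303 0.04672041] [-0.38233267  0.64640438 -0.67018423] 0.027081137261550228 [1. 7. 2.]
```

Request:
{"api": "play_rows", "payload": {
  "rows": "0 0 0 0 6 2 1; 0 0 0 0 0 0 1; 0 0 0 1 0 0 0.45; 0 0 0 0 0 0 0.45; 0 0 0 0 0 0 0.45; 0 0 0 -15 0 0 0.45; 0 0 0 -35 0 0 0.45; 0 0 0 -35 0 0 0.45"
}}

```text
time: 6.25
position: [0.5441, 0.1912, 0.1312]
tool_rot: [-0.001, 0.709, 0.001, 0.706]
ft_force: [0.0, 0.1, 0.3]
grip_width: 0.0474
```

Request:
{"api": "play_rows", "payload": {
  "rows": "0 0 0 -15 -20 4 0.2; 0 0 0 0 -33 7 0.2; 0 0 0 0 -33 7 0.2; 0 0 0 0 -33 7 0.2; 0 0 0 0 -33 7 0.2; 0 0 0 0 -33 7 0.2; 0 0 0 0 -33 7 0.2; 0 0 0 0 -10 2 0.2"
}}

```text
time: 6.92
position: [0.596, -0.0414, 0.147]
tool_rot: [-0.001, 0.706, -0.001, 0.708]
ft_force: [0.8, 0.1, -0.7]
grip_width: 0.0698
```

Request:
{"api": "play_rows", "payload": {
  "rows": "0 0 0 0 0 0 0.2; 0 0 0 0 0 0 0.2; 0 0 0 0 0 0 0.2; 0 0 0 0 0 0 0.2"
}}

```text
time: 7.25
position: [0.5935, -0.0345, 0.1465]
tool_rot: [-0.002, 0.707, 0.002, 0.707]
ft_force: [0.3, -0.4, 0.2]
grip_width: 0.0696
```

Run:
```python
from h import *
o=readout.get_obs();print(o["position"],o["grip_width"],R.from_quat(o["tool_rot"]).as_matrix().round(3),delta([.593,-.040,.038]))
im=imaging.camera("scene");cv2.imwrite("pics/s2.png",cv2.resize(im[120:280,150:400],None,fx=2.5,fy=2.5))
```

```text
[ 0.59348826 -0.03454136  0.14648259] 0.0696248553321812 [[-0.001 -0.005  1.   ]
 [ 0.001  1.     0.005]
 [-1.     0.001 -0.001]] [108.  -6.  -0.]
```

View pics/s2.png

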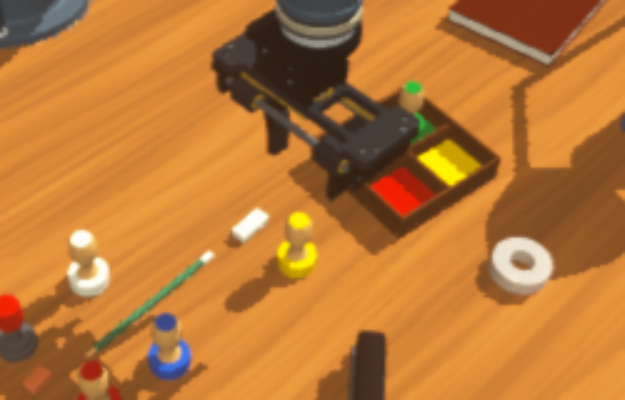

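Green stands in its well at (413,110) in the crop, and the gripper is above yellow at (297,245).

Request:
{"api": "play_rows", "payload": {
  "rows": "0 0 0 18 -6 0 0.2; 0 0 0 35 0 0 0.2; 0 0 0 35 0 0 0.2; 0 0 0 20 0 0 0.2; 0 0 0 0 0 0 1; 0 0 0 0 0 0 1; 0 0 0 0 0 0 1; 0 0 0 0 0 0 1"
}}

```text
time: 7.97
position: [0.5958, -0.0422, 0.0405]
tool_rot: [-0.002, 0.706, 0.001, 0.708]
ft_force: [0.1, -1.2, 0.1]
grip_width: 0.0508
```

Request:
{"api": "play_rows", "payload": {
  "rows": "0 0 0 0 0 0 1; 0 0 0 0 0 0 1; 0 0 0 0 0 0 1; 0 0 0 0 0 0 1; 0 0 0 0 0 0 1; 0 0 0 -15 0 0 1; 0 0 0 -35 0 0 1; 0 0 0 -35 0 0 1"
}}

```text
time: 8.63
position: [0.5926, -0.0421, 0.1227]
tool_rot: [-0.0, 0.709, 0.001, 0.705]
ft_force: [0.5, 0.2, -0.7]
grip_width: 0.0279
```

Request:
{"api": "play_rows", "payload": {
  "rows": "0 0 0 -22 10 1 1; 0 0 0 0 33 4 1; 0 0 0 0 33 4 1; 0 0 0 0 33 4 1; 0 0 0 0 33 4 1; 0 0 0 0 33 4 1; 0 0 0 0 33 4 1; 0 0 0 0 17 2 1"
}}

```text
time: 9.3
position: [0.6203, 0.1865, 0.1453]
tool_rot: [-0.001, 0.707, 0.002, 0.707]
ft_force: [0.9, -0.1, -1.2]
grip_width: 0.0274
```

Request:
{"api": "play_rows", "payload": {
  "rows": "0 0 0 0 0 0 1; 0 0 0 0 0 0 1; 0 0 0 0 0 0 1"
}}

```text
time: 9.55
position: [0.6202, 0.1819, 0.1452]
tool_rot: [-0.001, 0.707, 0.001, 0.707]
ft_force: [-0.7, -0.7, -0.7]
grip_width: 0.0274
```

Run:
```python
from h import *
o=readout.get_obs();print(o["position"],o["grip_width"],delta([.620,.184,.047]))
```

```text
[0.62016798 0.18193192 0.14516995] 0.027404012497471594 [98.  2. -0.]
```

Request:
{"api": "play_rows", "payload": {
  "rows": "0 0 0 10 2 0 1; 0 0 0 25 0 0 1; 0 0 0 25 0 0 1; 0 0 0 20 0 0 1; 0 0 0 13 0 0 1; 0 0 0 5 0 0 1; 0 0 0 0 0 0 1; 0 0 0 0 0 0 1"
}}

```text
time: 10.22
position: [0.6209, 0.1839, 0.0476]
tool_rot: [-0.001, 0.707, 0.001, 0.707]
ft_force: [0.8, -0.2, -1.1]
grip_width: 0.0272
```

Request:
{"api": "play_rows", "payload": {
  "rows": "0 0 0 1 0 0 0.45; 0 0 0 0 0 0 0.45; 0 0 0 0 0 0 0.45; 0 0 0 -15 0 0 0.45; 0 0 0 -35 0 0 0.45; 0 0 0 -35 0 0 0.45; 0 0 0 -14 -10 0 0.2; 0 0 0 0 -30 -2 0.2"
}}

```text
time: 10.88
position: [0.6224, 0.1477, 0.1507]
tool_rot: [-0.002, 0.703, 0.003, 0.711]
ft_force: [0.2, -0.6, -0.0]
grip_width: 0.0547
```

Request:
{"api": "play_rows", "payload": {
  "rows": "0 0 0 0 -36 -2 0.2; 0 0 0 0 -36 -2 0.2; 0 0 0 0 -36 -2 0.2; 0 0 0 0 -36 -2 0.2; 0 0 0 0 -36 -2 0.2; 0 0 0 0 -36 -2 0.2; 0 0 0 0 -36 -2 0.2; 0 0 0 0 -36 -2 0.2"
}}

```text
time: 11.55
position: [0.6029, -0.1455, 0.1455]
tool_rot: [-0.001, 0.707, 0.001, 0.707]
ft_force: [0.5, -0.1, 0.0]
grip_width: 0.0695
```

Request:
{"api": "play_rows", "payload": {
  "rows": "0 0 0 0 -36 -4 0.2; 0 0 0 0 -30 -4 0.2; 0 0 0 0 -8 0 0.2; 0 0 0 0 0 0 0.2; 0 0 0 0 0 0 0.2; 0 0 0 0 0 0 0.2; 0 0 0 0 0 0 0.2"
}}

```text
time: 12.13
position: [0.5957, -0.2154, 0.1454]
tool_rot: [-0.002, 0.707, 0.002, 0.707]
ft_force: [0.0, -0.6, 0.9]
grip_width: 0.0699
```

Run:
```python
from h import *
o=readout.get_obs();print(o["position"],o["grip_width"],delta([.594,-.2195,.038]))
im=imaging.camera("scene");cv2.imwrite("pics/s3.png",cv2.resize(im[120:300,130:380],None,fx=2.5,fy=2.5))
```

```text
[ 0.59571291 -0.21535253  0.1454285 ] 0.06985009779089883 [107.  -4.  -2.]
```

View pics/s3.png

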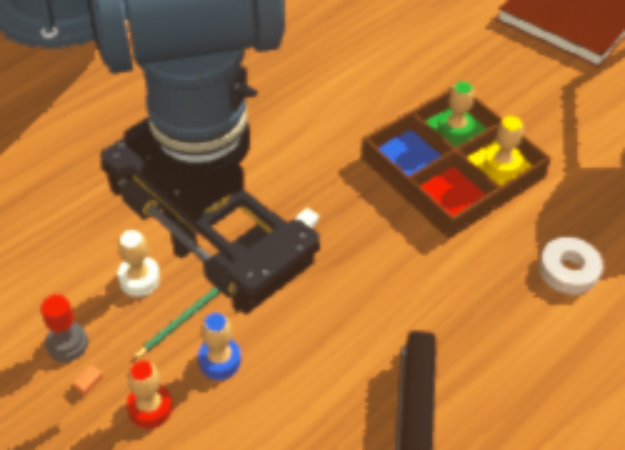

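Green (462,115) and yellow (508,150) are standing in their wells, and the gripper is over blue (217,345).

Request:
{"api": "play_rows", "payload": {
  "rows": "0 0 0 18 -4 -2 0.2; 0 0 0 35 0 0 0.2; 0 0 0 35 0 0 0.2; 0 0 0 19 0 0 0.2; 0 0 0 0 0 0 1; 0 0 0 0 0 0 1; 0 0 0 0 0 0 1; 0 0 0 0 0 0 1"
}}

```text
time: 12.85
position: [0.5954, -0.2217, 0.0406]
tool_rot: [-0.002, 0.706, 0.001, 0.708]
ft_force: [-0.5, -0.1, 0.1]
grip_width: 0.0508
```

Request:
{"api": "play_rows", "payload": {
  "rows": "0 0 0 0 0 0 1; 0 0 0 0 0 0 1; 0 0 0 0 0 0 1; 0 0 0 0 0 0 1; 0 0 0 0 0 0 1; 0 0 0 -15 0 0 1; 0 0 0 -35 0 0 1; 0 0 0 -35 0 0 1"
}}

```text
time: 13.52
position: [0.5921, -0.2206, 0.1224]
tool_rot: [0.0, 0.709, 0.002, 0.705]
ft_force: [0.6, -0.7, -0.3]
grip_width: 0.0275
```

Request:
{"api": "play_rows", "payload": {
  "rows": "0 0 0 -22 13 -2 1; 0 0 0 0 36 -6 1; 0 0 0 0 36 -6 1; 0 0 0 0 36 -6 1; 0 0 0 0 36 -6 1; 0 0 0 0 36 -6 1; 0 0 0 0 36 -6 1; 0 0 0 0 36 -6 1"
}}

```text
time: 14.18
position: [0.5482, 0.045, 0.1454]
tool_rot: [-0.001, 0.707, 0.001, 0.707]
ft_force: [0.3, -1.4, -0.3]
grip_width: 0.0277
```

Request:
{"api": "play_rows", "payload": {
  "rows": "0 0 0 0 36 -6 1; 0 0 0 0 28 -5 1; 0 0 0 0 8 -1 1; 0 0 0 0 0 0 1; 0 0 0 0 0 0 1; 0 0 0 0 0 0 1"
}}

```text
time: 14.68
position: [0.5373, 0.1142, 0.1455]
tool_rot: [-0.001, 0.707, 0.001, 0.707]
ft_force: [-0.0, 0.3, -0.5]
grip_width: 0.0276
```

Run:
```python
from h import *
o=readout.get_obs();print(o["position"],o["grip_width"],delta([.537,.117,.047]))
```

```text
[0.53733649 0.11421983 0.14549584] 0.02755370861924051 [98.  3. -0.]
```

Request:
{"api": "play_rows", "payload": {
  "rows": "0 0 0 10 2 0 1; 0 0 0 25 0 0 1; 0 0 0 25 0 0 1; 0 0 0 20 0 0 1; 0 0 0 13 0 0 1; 0 0 0 5 0 0 1; 0 0 0 0 0 0 1; 0 0 0 0 0 0 1"
}}

```text
time: 15.35
position: [0.537, 0.1163, 0.047]
tool_rot: [-0.0, 0.707, 0.0, 0.707]
ft_force: [-0.1, 0.1, -0.7]
grip_width: 0.0277
```

Request:
{"api": "play_rows", "payload": {
  "rows": "0 0 0 1 0 0 0.45; 0 0 0 0 0 0 0.45; 0 0 0 0 0 0 0.45; 0 0 0 -15 0 0 0.45; 0 0 0 -35 0 0 0.45; 0 0 0 -35 0 0 0.45; 0 0 0 -14 -10 0 0.2; 0 0 0 0 -30 4 0.2"
}}

```text
time: 16.02
position: [0.5429, 0.0798, 0.1498]
tool_rot: [-0.002, 0.704, 0.003, 0.71]
ft_force: [0.0, -0.3, -0.6]
grip_width: 0.0548
```

Request:
{"api": "play_rows", "payload": {
  "rows": "0 0 0 0 -36 5 0.2; 0 0 0 0 -36 5 0.2; 0 0 0 0 -36 5 0.2; 0 0 0 0 -36 5 0.2; 0 0 0 0 -36 5 0.2; 0 0 0 0 -36 5 0.2; 0 0 0 0 -36 5 0.2; 0 0 0 0 -36 5 0.2"
}}

```text
time: 16.68
position: [0.5817, -0.2123, 0.1457]
tool_rot: [-0.001, 0.707, 0.001, 0.707]
ft_force: [0.5, 0.7, 0.2]
grip_width: 0.0694
```

Request:
{"api": "play_rows", "payload": {
  "rows": "0 0 0 0 -36 5 0.2; 0 0 0 0 -36 2 0.2; 0 0 0 0 -19 0 0.2; 0 0 0 0 0 0 0.2; 0 0 0 0 0 0 0.2; 0 0 0 0 0 0 0.2; 0 0 0 0 0 0 0.2"
}}

```text
time: 17.27
position: [0.5887, -0.2992, 0.1454]
tool_rot: [-0.001, 0.708, 0.002, 0.707]
ft_force: [0.4, 0.1, -0.2]
grip_width: 0.0697
```

Run:
```python
from h import *
o=readout.get_obs();print(o["position"],o["grip_width"],delta([.5884,-.3021,.038]))
im=imaging.camera("scene");cv2.imwrite("pics/s4.png",cv2.resize(im[120:300,130:380],None,fx=2.5,fy=2.5))
```

```text
[ 0.58867116 -0.29916031  0.14539604] 0.06967479828072642 [107.  -3.  -0.]
```

View pics/s4.png

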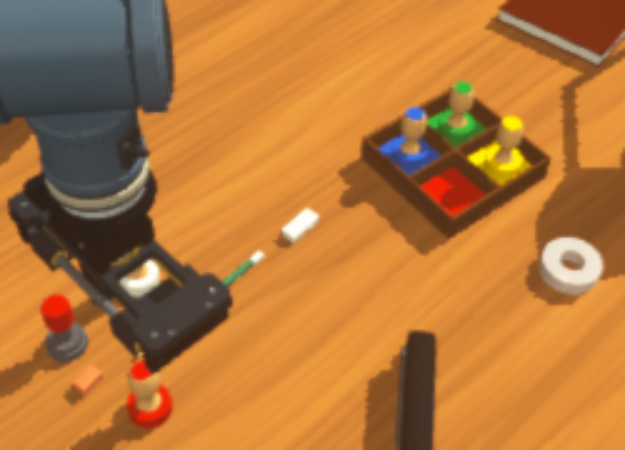

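Blue, green and yellow are upright in their wells, white and the paperweight are untouched, and the gripper is over red (148,390).

Request:
{"api": "play_rows", "payload": {
  "rows": "0 0 0 18 -3 0 0.2; 0 0 0 35 0 0 0.2; 0 0 0 35 0 0 0.2; 0 0 0 19 0 0 0.2; 0 0 0 0 0 0 1; 0 0 0 0 0 0 1; 0 0 0 0 0 0 1; 0 0 0 0 0 0 1"
}}

```text
time: 17.98
position: [0.5906, -0.3049, 0.0408]
tool_rot: [-0.002, 0.706, 0.0, 0.708]
ft_force: [1.3, 0.3, 0.5]
grip_width: 0.0506
```

Request:
{"api": "play_rows", "payload": {
  "rows": "0 0 0 0 0 0 1; 0 0 0 0 0 0 1; 0 0 0 0 0 0 1; 0 0 0 0 0 0 1; 0 0 0 0 0 0 1; 0 0 0 -15 0 0 1; 0 0 0 -35 0 0 1; 0 0 0 -35 0 0 1"
}}

```text
time: 18.65
position: [0.5875, -0.3033, 0.1222]
tool_rot: [0.0, 0.709, 0.002, 0.706]
ft_force: [0.7, 0.2, -0.5]
grip_width: 0.0274
```

Request:
{"api": "play_rows", "payload": {
  "rows": "0 0 0 -22 13 0 1; 0 0 0 0 36 2 1; 0 0 0 0 36 2 1; 0 0 0 0 36 2 1; 0 0 0 0 36 2 1; 0 0 0 0 36 2 1; 0 0 0 0 36 2 1; 0 0 0 0 36 2 1"
}}

```text
time: 19.32
position: [0.6018, -0.0376, 0.1454]
tool_rot: [-0.001, 0.707, 0.001, 0.707]
ft_force: [-0.0, -0.2, -1.1]
grip_width: 0.0276
```

Request:
{"api": "play_rows", "payload": {
  "rows": "0 0 0 0 36 2 1; 0 0 0 0 36 2 1; 0 0 0 0 36 2 1; 0 0 0 0 26 3 1; 0 0 0 0 8 0 1; 0 0 0 0 0 0 1; 0 0 0 0 0 0 1; 0 0 0 0 0 0 1"
}}

```text
time: 19.98
position: [0.6108, 0.1012, 0.1454]
tool_rot: [-0.001, 0.707, 0.0, 0.707]
ft_force: [0.3, -0.2, 0.1]
grip_width: 0.0272
```

Run:
```python
from h import *
o=readout.get_obs();print(o["position"],o["grip_width"],delta([.611,.106,.047]))
```

```text
[0.61075246 0.10119232 0.14537911] 0.027157219529910903 [98.  5.  0.]
```

Request:
{"api": "play_rows", "payload": {
  "rows": "0 0 0 10 4 0 1; 0 0 0 25 0 0 1; 0 0 0 25 0 0 1; 0 0 0 20 0 0 1; 0 0 0 13 0 0 1; 0 0 0 5 0 0 1; 0 0 0 0 0 0 1; 0 0 0 0 0 0 1"
}}

```text
time: 20.65
position: [0.6112, 0.1059, 0.0476]
tool_rot: [-0.001, 0.707, 0.001, 0.707]
ft_force: [-0.2, -0.1, -0.4]
grip_width: 0.0275
```

Request:
{"api": "play_rows", "payload": {
  "rows": "0 0 0 1 0 0 0.45; 0 0 0 0 0 0 0.45; 0 0 0 0 0 0 0.45; 0 0 0 -15 0 0 0.45; 0 0 0 -35 0 0 0.45; 0 0 0 -35 0 0 0.45; 0 0 0 -35 -10 0 0.45; 0 0 0 0 -36 -10 0.2"
}}

```text
time: 21.32
position: [0.6078, 0.0638, 0.1744]
tool_rot: [-0.003, 0.701, 0.003, 0.714]
ft_force: [1.5, -0.8, -0.9]
grip_width: 0.0499
```

Request:
{"api": "play_rows", "payload": {
  "rows": "0 0 0 0 -36 -10 0.2; 0 0 0 0 -36 -10 0.2; 0 0 0 0 -36 -10 0.2; 0 0 0 0 -36 -10 0.2; 0 0 0 0 -36 -10 0.2; 0 0 0 0 -20 -5 0.2; 0 0 0 0 0 0 0.2; 0 0 0 0 0 0 0.2"
}}

```text
time: 21.98
position: [0.5464, -0.1407, 0.1668]
tool_rot: [0.0, 0.707, 0.0, 0.707]
ft_force: [-0.1, 0.8, -0.4]
grip_width: 0.0695
```

Run:
```python
from h import *
for n,(a,b,c,d) in {"scene":(120,300,130,380),"top":(100,280,130,420)}.items():
    im=imaging.camera(n);cv2.imwrite(f"pics/{n}5.png",cv2.resize(im[a:b,c:d],None,fx=2.5,fy=2.5))
im=imaging.camera("top");i=imaging.camera_info("top");T=i["world_to_cam"]
hsv=cv2.cvtColor(im,cv2.COLOR_BGR2HSV);print(readout.get_obs()["position"])
```

```text
[ 0.54665883 -0.13830911  0.16659551]
```

View pics/scene5.png

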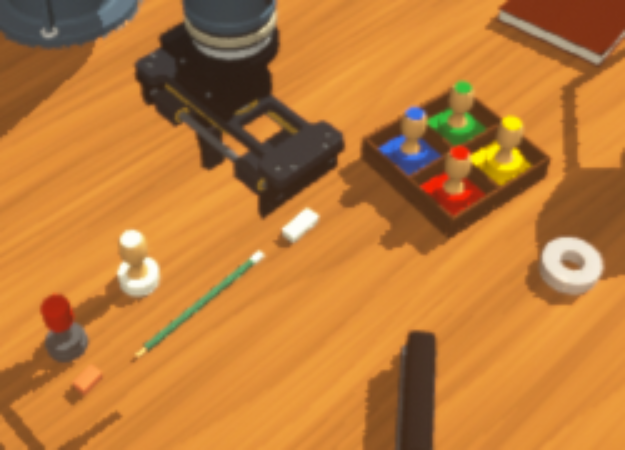

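View pics/top5.png

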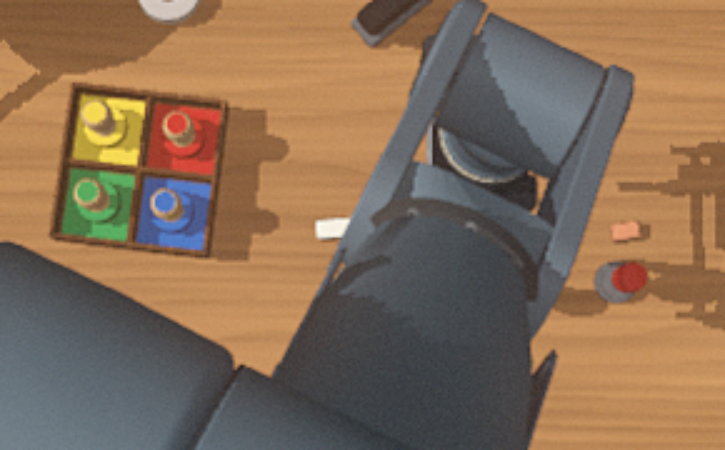

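All four stamps stand roughly centred in their own wells. White (138,262) and the paperweight (63,325) have not moved in the scene view, and the gripper is clear of everything. Handing in.

```bash
python3 -c "
from rig import robot; print(robot.hand_in())"
```

```text
the job is handed in; nothing more can be done
None
```

I placed the green, yellow, blue and red stamps upright in the wells of their own colours and handed the job in after about 22 s of robot time.

- **Stamps:** The last top and scene pictures show all four upright and near the centres of their wells. I judged this by eye and did not measure it. At each release the tool was within about 3 mm of the measured well centre.
- **Look-alikes:** The white stamp and the paperweight look unmoved in the scene view. In the last top view the arm hid the white stamp, so only the scene view confirms it.
- **Forces and checks:** Force readings stayed under about 2 N, the gripper was clear of everything, and no check failed or disagreed.

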